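# Feel out the green owl blank and hold it out to the carver

## Task

Two look-alike owl blanks stand on the drying rack: one is still green and clearly heavier, the other is already dry. Lift each in turn clear of the rack to feel its weight, leave the lighter one standing upright on the rack, and finish still holding the heavier one in the gripper: upright, still, clear above the middle of the chopping block, with its bark side turned to the carver, who sits across the table straight opposite you (away from the robot's base, +x). Do not knock over a blank or drop it, and leave the carved owl, the bowl and the gouge where they are.

Things in the scene. Friction and masses are not known exactly. Their poses are not given: they have to be found in the camera images.
- blank_a: Owl blank: pale squared billet, origin centre of underside, z up. 140 mm tall plus two ear strips on top (8 mm high, along its y edges). y: 56 mm between flat parallel flanks (grip these). x: -28 mm flat back to +30 mm dark bark; bark starts within 50 deg of world +x. Dry 0.19-0.26 kg, green 0.40-0.54 kg, centre of mass in the middle; looks like the other and either may be the green one.
- blank_b: Owl blank: pale squared billet, origin centre of underside, z up. 140 mm tall plus two ear strips on top (8 mm high, along its y edges). y: 56 mm between flat parallel flanks (grip these). x: -28 mm flat back to +30 mm dark bark; bark starts within 50 deg of world +x. Dry 0.19-0.26 kg, green 0.40-0.54 kg, centre of mass in the middle; looks like the other and either may be the green one.
- rack: Slatted drying rack, fixed: six slats (20 mm wide, 8 mm gaps, along its y) on bearers, 160 mm (x) by 310 mm (y), slat tops 30 mm above the table; origin centre of underside, z up. The blanks stand about 80 mm either side of its middle along its y; a blank stands firmly anywhere on the slats.
- block: Chopping block, fixed: a round slice of tree trunk with dark bark, 190 mm in diameter and 80 mm tall, pale ringed top. Origin at the centre of its underside; its axes are parallel to the world's. It stands to the left or the right of the robot's middle line, the rack on the other side.
- block_top (a point): The middle of the chopping block's top, 80 mm above the table.
- block_far (a point): The point of the chopping block's top rim on the carver's side (95 mm from the middle, towards +x).
- owl: Finished carved owl, brown, 62 mm in diameter and about 112 mm tall, standing loose between rack and block; origin at the centre of its underside. Leave it alone.
- bowl: Turned wooden bowl, 100 mm across the rim, 45 mm tall, loose; origin at the centre of its underside. Leave it alone.
- gouge: Carving gouge lying on the table, loose: 253 mm long along its x, wooden handle 27 mm thick to -x, steel blade to +x; origin under its middle. Leave it alone.
There are look-alikes about, which are no part of the job. Leave any pink look-alike of the blank_a alone.

How it is judged:
By the outcome, as a careful person would: the job done as asked, in the order asked, and still so for the second after the job is handed in, while the arm keeps its last pose, push and grip.
It also fails if it takes over 72 s, if anything falls off the work surface, if the arm or the gripper's body presses on something with over 40 N, if the wrist force passes 120 N, or if a joint passes its speed limit or range.

## Robot

A 6-joint arm with a two-finger parallel gripper is mounted at the origin on the work surface. World frame = base frame: x ahead of the robot, y to its left, z up, the work surface at z = 0. Lengths are in m, angles in rad, forces in N, time in s.
With the tool pointing down it reaches from about 0.25 to 0.725 m from the base axis. Payload 4 kg.
Tool frame: the origin (TCP) lies midway between the tips of the shut fingers; the grasp point (between the pads) lies 19 mm behind it (bot.grip_point_offset is the distance from the TCP to the grasp point, in m); z points along the fingers, y is the line along which they close (so a half turn about z gives the same grasp; the last joint's range is limited). The gripper opens to 85 mm and grips with 20 to 120 N. Pads are 22 mm wide; open, the fingers measure 114 mm over their backs; the gripper's body (76 mm by 85 mm) begins 54 mm behind the grasp point. The pads swing forward as they close: fully open they stand 13 mm farther back than shut.
Start: joints at [1.2, 0.241, 0.005, 1.335, 0, 1.571], TCP at [0.181, 0.466, 0.231] pointing down, gripper open.
Joint ranges: [-2.72, 2.72], [-1.05, 1.87], [-1.09, 1.28], [-1.99, 2.15], [-1.42, 1.44], [-3.14, 3.14]. Speed limits (rad/s): [2.79, 2.79, 3.14, 3.14, 3.14, 3.14].

## Interface

Orientations are given as a unit quaternion [x, y, z, w].
In Python, from workcell import bot gives the robot as it stands.
- The arm moves only by the tool step_arm, never from a script. Its argument "targets" is text: rows parted by semicolons, each of 7 numbers parted by spaces: the opening, from -1 (shut) to 1 (fully open), so that 0 is half open, then the shift along the world's x, y, z normalised to -1 to 1, where 1 is 0.5 m, then the turn, a rotation vector about the world's x, y, z normalised to -1 to 1, where 1 is pi/4 rad. In form: gripper x y z wx wy wz; .... A call has 1 to 10 rows; each row is the pose to reach, as a shift and turn from the pose commanded when the call began; what a row does not reach only later rows make up. A row lasts 1/12 s, in which the tool goes at most 41.7 mm and 7.16 degrees, less where a joint would pass 70% of its speed; a pose out of reach is approached as far as the arm can. A call with a number of a shift or a turn outside -1 to 1 is refused whole. A call with a gripper value outside its range is refused whole. The fingers move at their own pace and stop on an object; the grip force is fixed at half the most. Time passes only in rows, so rows that repeat a pose let the fingers close. It gives the time, the measured TCP pose, the force, the opening and the grip force at its end, in the units of the state.
- bot.get_obs(): the state, without advancing time (a new reading comes with each control period).
- bot.camera(name): name is "side" or "top"; returns the picture (384x512x3 uint8, red, green, blue); there is no depth.
- bot.camera_info(name): a dict with "vertical_fov" (degrees; the focal length in pixels is half the picture's height over the tangent of half this angle, whatever the lens; pixels are square), "cx", "cy" (the principal point, pixels), "D" ([k1, k2, p1, p2, k3] as OpenCV has them; the pictures are not rectified), "pose" (4x4, takes a point from camera to world coordinates). Camera axes: x right, y up, looking along -z (the intrinsics and any distortion apply to the point x, -y, -z); pixel columns grow to the right and rows downward; lengths in m; the calibration is good to about 2 mm. A picture is of the moment at which its call begins. camera_info takes no time and is no camera call.
- bot.job_done(): hands the job in; it is judged then, once.
The state is a dict: "clock": time; "joint_pos": joint angles; "joint_vel": joint speeds; "tau": joint torques, N m; "eef_pos": TCP position; "tool_rot": TCP orientation; "ft_force": force on the tool from outside, world axes, zero at the start; "ft_torque": the same for the moment, N m; "grip_width": finger opening in m; "grasp_force": force on a finger pad.
Only numpy, scipy, OpenCV 4.12 (cv2) and the standard library are available. Lean on these libraries where they do the work, as an engineer would, in place of code of your own. Each camera call takes 0.05 s, during which the arm holds its last target. There are 200 camera calls.

## Working session

There is one attempt and no reset: what is moved stays moved. The work goes in short steps, Python scripts to look and compute and a tool call to move; the robot and the scene stay as the last step left them, time stands still between calls to the robot, and variables do not carry over. Pictures are saved under pics/ and viewed, at most 10 in all, crops included, and the job is handed in when it is done.

Besides the shell and the picture viewer there is one more tool, called after "Emit:" as name(argument=value, ...), one argument or row to a line, values as JSON. step_arm: Moves the arm, as the interface text tells. Scaled input: -1 to 1 covers 0.5 m each way for a shift and pi/4 rad each way for a turn. Its arguments: {"type":"object","properties":{"targets":{"type":"string"}},"required":["targets"]}

```bash
mkdir -p pics
cat > h.py <<'E'
import numpy as np, cv2
from workcell import bot
def K(n):
    i=bot.camera_info(n); f=192/np.tan(np.radians(i["vertical_fov"])/2)
    return np.array([[f,0,i["cx"]],[0,f,i["cy"]],[0,0,1.]]),np.array(i["D"],float),np.array(i["pose"])
def ray(n,px,z):
    k,D,T=K(n); u=cv2.undistortPoints(np.array(px,float).reshape(-1,1,2),k,D).reshape(-1,2)
    d=np.c_[u[:,0],-u[:,1],-np.ones(len(u))]@T[:3,:3].T; o=T[:3,3]
    return o+d*((z-o[2])/d[:,2])[:,None]
def proj(n,P):
    k,D,T=K(n); c=(np.array(P,float)-T[:3,3])@T[:3,:3]
    return cv2.projectPoints(c*[1,-1,-1],np.zeros(3),np.zeros(3),k,D)[0].reshape(-1,2)
def snap(n,f,box=None,s=1):
    im=bot.camera(n)[:,:,::-1]
    if box: im=im[box[1]:box[3],box[0]:box[2]]
    cv2.imwrite('pics/'+f,cv2.resize(im,None,fx=s,fy=s,interpolation=cv2.INTER_CUBIC))
E
python3 - <<'E'
from h import *
for n in("top","side"):
    snap(n,n+'0.png',s=1.5); print(n,*[x.round(3).tolist() for x in K(n)])
o=bot.get_obs();print({k:np.round(v,3).tolist() for k,v in o.items()})
E
```

```text
top [[498.309, 0.0, 260.148], [0.0, 498.309, 195.29], [0.0, 0.0, 1.0]] [-0.102, 0.0, 0.0, 0.0, 0.0] [[0.001, 0.991, -0.133, 0.478], [-1.0, -0.001, -0.009, -0.008], [-0.009, 0.133, 0.991, 1.18], [0.0, 0.0, 0.0, 1.0]]
side [[416.603, 0.0, 259.175], [0.0, 416.603, 195.069], [0.0, 0.0, 1.0]] [-0.008, 0.0, 0.0, 0.0, 0.0] [[0.932, 0.269, -0.244, 0.357], [-0.363, 0.688, -0.628, -0.664], [-0.001, 0.674, 0.739, 0.831], [0.0, 0.0, 0.0, 1.0]]
{'clock': 0.1, 'joint_pos': [1.2, 0.241, 0.004, 1.335, 0.0, 1.571], 'joint_vel': [0.001, -0.002, 0.004, -0.001, -0.0, 0.0], 'tau': [-0.0, -37.314, 25.301, 0.011, -0.0, -0.0], 'eef_pos': [0.181, 0.466, 0.231], 'tool_rot': [0.184, 0.983, -0.001, -0.0], 'ft_force': [-1.203, -0.1, 0.87], 'ft_torque': [-0.025, -0.033, 0.042], 'grasp_force': 0.0, 'grip_width': 0.085}
```

View pics/top0.png

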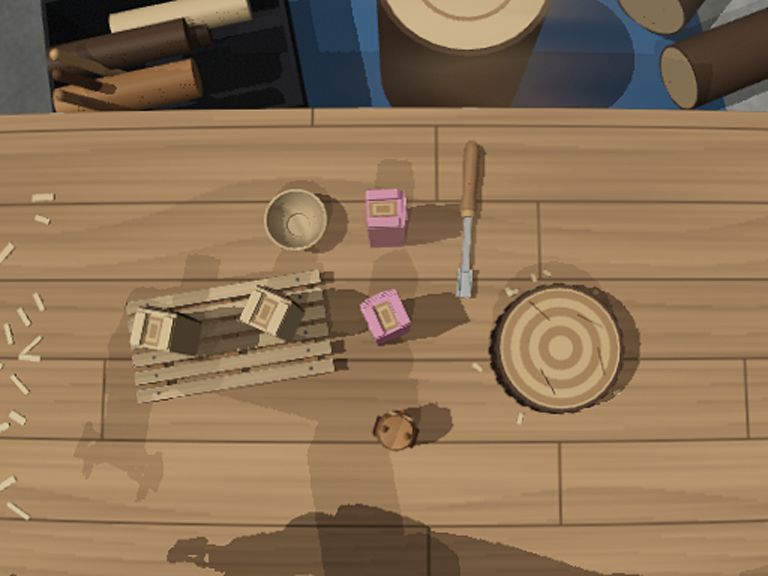

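View pics/side0.png

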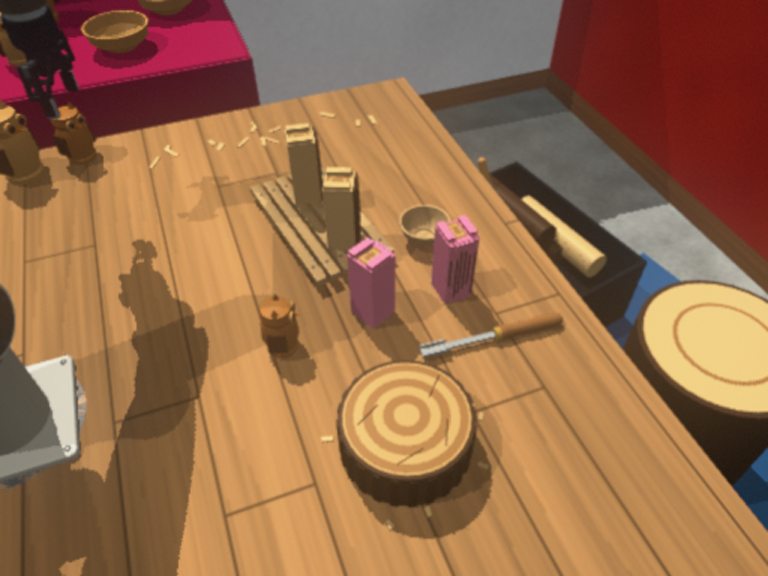

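Top view: the rack is at left. The pale blanks are at about (155,330) and (268,310). The pink look-alikes at (385,210) and (387,315) are not wanted. The block is at (560,348), the owl at (396,430), the bowl at (296,220) and the gouge at (468,220). I'll take the two pale blanks on the rack and check them in a close crop.

Run:
```python
from h import *
snap("top",'crop.png',(80,175,230,275),5.3)
print(ray("top",[[373.5,232]],.08), ray("top",[[264,285]],.1), ray("top",[[257,140],[258,210]],.14),ray("top",[[197,147]],.04))
print(ray("top",[[85,203],[213,180],[222,247],[91,268]],.03))
```

```text
[[ 0.54297788 -0.24995499  0.08      ]] [[ 0.42850371 -0.00737409  0.1       ]] [[0.73655681 0.00747533 0.14      ]
 [0.58596884 0.00514666 0.14      ]] [[0.74497715 0.14988534 0.04      ]]
[[0.61366925 0.41535525 0.03      ]
 [0.66803727 0.1121131  0.03      ]
 [0.51174157 0.08938118 0.03      ]
 [0.46154226 0.3946311  0.03      ]]
```

View pics/crop.png

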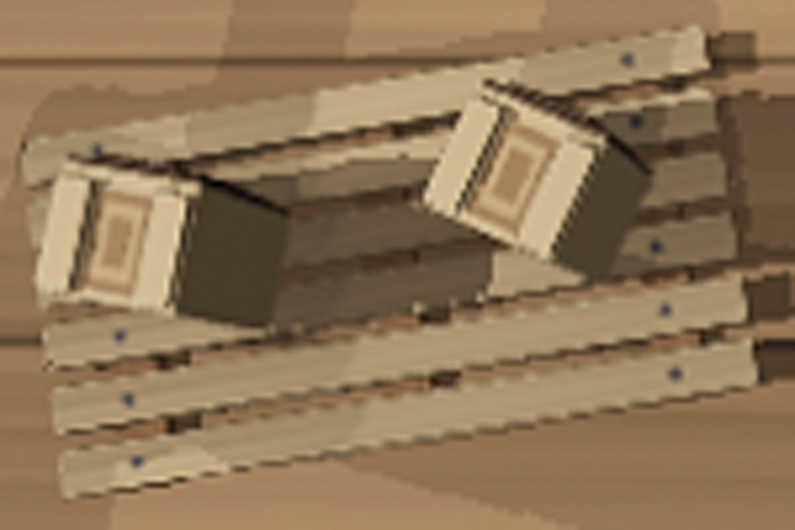

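Run:
```python
from h import *
from scipy.optimize import least_squares
S={'L':[(38,303),(172,314),(68,159),(200,184)],'R':[(425,200),(550,265),(486,83),(602,142)]}
for n,c in S.items():
    px=(np.array(c)+.5)/5.3-.5+[80,175]
    def f(p,out=0):
        x,y,a,xf=p; q=np.array([[-.028,.028],[-.028,-.028],[xf,.028],[xf,-.028]])
        R=np.array([[np.cos(a),-np.sin(a)],[np.sin(a),np.cos(a)]])
        return (proj("top",np.c_[q@R.T+[x,y],np.full(4,.178)])-px).ravel()
    r=least_squares(f,[.55,.3,-.2,.025],x_scale=[.1,.1,1,.1])
    print(n,r.x.round(4),np.degrees(r.x[2]).round(1),r.fun.round(1))
    a=r.x[2]
    # side-view check: project top ear corners
    q=np.array([[-.028,.028],[-.028,-.028],[r.x[3],.028],[r.x[3],-.028]]);R=np.array([[np.cos(a),-np.sin(a)],[np.sin(a),np.cos(a)]])
    print((proj("side",np.c_[q@R.T+r.x[:2],np.full(4,.178)])*1.5).round(0).tolist())
```

```text
L [ 0.5626  0.3232 -0.1506  0.0258] -8.6 [-0.2 -1.   0.8  1.1 -1.   0.2  0.4 -0.4]
[[282.0, 127.0], [285.0, 144.0], [310.0, 123.0], [315.0, 140.0]]
R [ 0.5903  0.1684 -0.4483  0.0227] -25.7 [-0.7 -0.   0.1 -0.3 -1.  -0.2  1.5  0.5]
[[325.0, 167.0], [320.0, 187.0], [354.0, 169.0], [350.0, 189.0]]
```

Crop: both are pale with ears along ±y and dark bark to the far side (+x). L is at (0.563,0.323) with yaw −8.6°, R at (0.590,0.168) with yaw −26°. I'll start with L.

Emit:
step_arm(
  targets="1 0.763 -0.286 0 0 0 0.28;1 0.763 -0.286 0 0 0 0.28;1 0.763 -0.286 0 0 0 0.28;1 0.763 -0.286 0 0 0 0.28;1 0.763 -0.286 0 0 0 0.28;1 0.763 -0.286 0 0 0 0.28;1 0.763 -0.286 0 0 0 0.28;1 0.763 -0.286 0 0 0 0.28;1 0.763 -0.286 0 0 0 0.28;1 0.763 -0.286 0 0 0 0.28",
)

```text
clock: 0.98
eef_pos: [0.5645, 0.3216, 0.2307]
tool_rot: [0.076, 0.997, -0.0, -0.0]
ft_force: [0.8, 1.3, 0.4]
grip_width: 0.0854
grasp_force: 0.0
```

Emit:
step_arm(
  targets="1 0 0 0 0 0 0;1 0 0 0 0 0 0;1 0 0 0 0 0 0;1 0 0 0 0 0 0",
)

```text
clock: 1.32
eef_pos: [0.5616, 0.3235, 0.2313]
tool_rot: [0.075, 0.997, -0.0, -0.0]
ft_force: [-0.3, 0.5, 1.6]
grip_width: 0.0854
grasp_force: 0.0
```

Run:
```python
from h import *
snap("side",'s1.png',(140,50,300,170),5)
o=bot.get_obs();print({k:np.round(o[k],4).tolist() for k in('eef_pos','tool_rot','ft_force','joint_pos')})
```

```text
{'eef_pos': [0.5614, 0.3238, 0.2316], 'tool_rot': [0.0745, 0.9972, 0.0, -0.0001], 'ft_force': [0.2914, 0.3604, -0.7602], 'joint_pos': [0.5231, 0.5492, 0.465, 1.4868, 0.0002, 0.6722]}
```

View pics/s1.png

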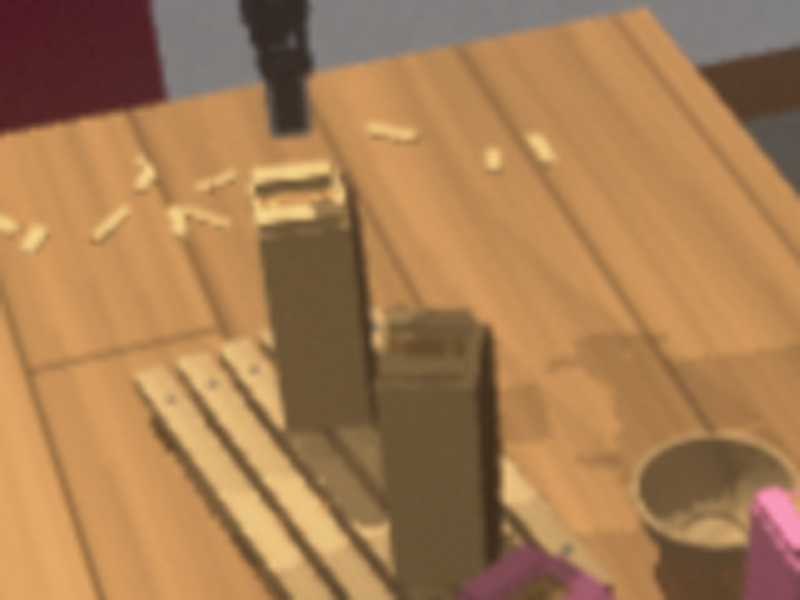

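Side crop: the fingers stand right above blank L, whose top is at crop (300,195), and are aligned. Descending.

Emit:
step_arm(
  targets="1 0 0 -0.06 0 0 0;1 0 0 -0.12 0 0 0;1 0 0 -0.17 0 0 0;1 0 0 -0.22 0 0 0;1 0 0 -0.22 0 0 0;1 0 0 -0.22 0 0 0",
)

```text
clock: 1.87
eef_pos: [0.5606, 0.3233, 0.1207]
tool_rot: [0.074, 0.997, -0.001, -0.001]
ft_force: [-0.3, 0.1, 0.5]
grip_width: 0.0852
grasp_force: 0.0
```

Emit:
step_arm(
  targets="-1 0 0 0 0 0 0;-1 0 0 0 0 0 0;-1 0 0 0 0 0 0;-1 0 0 0 0 0 0;-1 0 0 0 0 0 0;-1 0 0 0 0 0 0;-1 0 0 0 0 0 0;-1 0 0 0 0 0 0",
)

```text
clock: 2.53
eef_pos: [0.5642, 0.3247, 0.1245]
tool_rot: [0.075, 0.997, 0.002, 0.002]
ft_force: [-0.8, 3.0, 6.3]
grip_width: 0.0556
grasp_force: 61.6
```

Emit:
step_arm(
  targets="-1 0 0 0.02 0 0 0;-1 0 0 0.06 0 0 0;-1 0 0 0.1 0 0 0;-1 0 0 0.14 0 0 0;-1 0 0 0.14 0 0 0;-1 0 0 0.14 0 0 0;-1 0 0 0.14 0 0 0;-1 0 0 0.14 0 0 0;-1 0 0 0.14 0 0 0;-1 0 0 0.14 0 0 0",
)

```text
clock: 3.37
eef_pos: [0.5621, 0.3226, 0.1898]
tool_rot: [0.075, 0.997, -0.001, -0.001]
ft_force: [0.5, 0.1, -0.6]
grip_width: 0.0554
grasp_force: 61.2
```

Emit:
step_arm(
  targets="-1 0 0 0 0 0 0;-1 0 0 0 0 0 0;-1 0 0 0 0 0 0;-1 0 0 0 0 0 0;-1 0 0 0 0 0 0;-1 0 0 0 0 0 0",
)

```text
clock: 3.87
eef_pos: [0.5627, 0.323, 0.1914]
tool_rot: [0.075, 0.997, 0.0, 0.0]
ft_force: [2.0, -0.4, -1.9]
grip_width: 0.0555
grasp_force: 61.2
```

Run:
```python
from h import *
F=[]
for i in range(10):
    im=bot.camera("side"); F.append(bot.get_obs()["ft_force"])
print(np.mean(F,0),np.std(F,0)); o=bot.get_obs(); print(o['eef_pos'],o['tool_rot'],o['tau'])
```

```text
[-0.06130556  0.0503098  -2.07211818] [0.37676813 0.49264281 0.22296717]
[0.56266661 0.32302219 0.19131714] [ 7.53734135e-02  9.97155378e-01 -2.19310027e-06  6.08067533e-07] [-1.10862522e-03 -5.35139430e+01  2.63197732e+01 -3.05118279e-03
 -1.56170594e-03 -1.14612465e-05]
```

L weighs about 0.21 kg, so it's the dry one. I'll set it back down.

Emit:
step_arm(
  targets="-1 0 0 -0.05 0 0 0;-1 0 0 -0.09 0 0 0;-1 0 0 -0.12 0 0 0;-1 0 0 -0.13 0 0 0;-1 0 0 -0.135 0 0 0;-1 0 0 -0.139 0 0 0;-1 0 0 -0.139 0 0 0;-1 0 0 -0.139 0 0 0;-1 0 0 -0.139 0 0 0",
)

```text
clock: 5.12
eef_pos: [0.5622, 0.3227, 0.1242]
tool_rot: [0.076, 0.997, -0.0, 0.0]
ft_force: [-5.1, -2.5, 6.4]
grip_width: 0.0554
grasp_force: 60.0
```

Emit:
step_arm(
  targets="1 0 0 0 0 0 0;1 0 0 0 0 0 0;1 0 0 0 0 0 0;1 0 0 0 0 0 0;1 0 0 0 0 0 0;1 0 0 0 0 0 0;1 0 0 0 0 0 0;1 0 0 0 0 0 0",
)

```text
clock: 5.78
eef_pos: [0.5627, 0.3231, 0.1217]
tool_rot: [0.075, 0.997, -0.0, -0.0]
ft_force: [-0.6, -0.3, -0.1]
grip_width: 0.0854
grasp_force: 0.0
```

Emit:
step_arm(
  targets="1 0 0 0.04 0 0 0;1 0 0 0.1 0 0 0;1 0 0 0.16 0 0 0;1 0 0 0.22 0 0 0;1 0 0 0.22 0 0 0;1 0 0 0.22 0 0 0;1 0 0 0.22 0 0 0",
)

```text
clock: 6.37
eef_pos: [0.5625, 0.3229, 0.2314]
tool_rot: [0.075, 0.997, -0.0, -0.0]
ft_force: [-0.9, 0.3, 0.0]
grip_width: 0.0857
grasp_force: 0.0
```

Emit:
step_arm(
  targets="1 0.056 -0.309 0 0 0 -0.38;1 0.056 -0.309 0 0 0 -0.38;1 0.056 -0.309 0 0 0 -0.38;1 0.056 -0.309 0 0 0 -0.38;1 0.056 -0.309 0 0 0 -0.38;1 0.056 -0.309 0 0 0 -0.38;1 0.056 -0.309 0 0 0 -0.38;1 0.056 -0.309 0 0 0 -0.38",
)

```text
clock: 7.03
eef_pos: [0.5901, 0.1695, 0.2307]
tool_rot: [0.222, 0.975, -0.0, -0.001]
ft_force: [-0.1, 0.4, 0.4]
grip_width: 0.0854
grasp_force: 0.0
```

Run:
```python
from h import *
snap("side",'s2.png',(140,50,300,170),5)
o=bot.get_obs();print({k:np.round(o[k],4).tolist() for k in('eef_pos','tool_rot')})
```

```text
{'eef_pos': [0.5901, 0.1698, 0.231], 'tool_rot': [0.2218, 0.9751, -0.0002, -0.0006]}
```

View pics/s2.png

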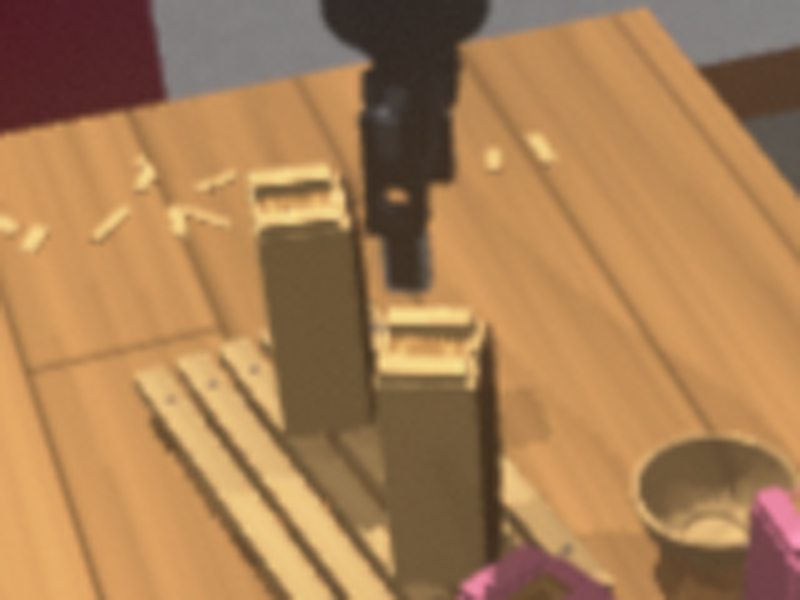

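L stands upright again. The gripper is over R, whose top is at crop (430,345). I'm nudging 2 mm in +x and descending.

Emit:
step_arm(
  targets="1 0.004 -0.001 -0.06 0 0 0;1 0.004 -0.001 -0.12 0 0 0;1 0.004 -0.001 -0.17 0 0 0;1 0.004 -0.001 -0.22 0 0 0;1 0.004 -0.001 -0.22 0 0 0;1 0.004 -0.001 -0.22 0 0 0",
)

```text
clock: 7.58
eef_pos: [0.5911, 0.1689, 0.1203]
tool_rot: [0.222, 0.975, -0.001, -0.002]
ft_force: [0.1, 0.3, 1.1]
grip_width: 0.0856
grasp_force: 0.0
```

Emit:
step_arm(
  targets="-1 0 0 0 0 0 0;-1 0 0 0 0 0 0;-1 0 0 0 0 0 0;-1 0 0 0 0 0 0;-1 0 0 0 0 0 0;-1 0 0 0 0 0 0;-1 0 0 0 0 0 0;-1 0 0 0 0 0 0",
)

```text
clock: 8.25
eef_pos: [0.5945, 0.1692, 0.1246]
tool_rot: [0.223, 0.975, 0.002, 0.002]
ft_force: [0.4, 2.8, 5.9]
grip_width: 0.0558
grasp_force: 62.8
```

Emit:
step_arm(
  targets="-1 0 0 0.02 0 0 0;-1 0 0 0.06 0 0 0;-1 0 0 0.1 0 0 0;-1 0 0 0.14 0 0 0;-1 0 0 0.14 0 0 0;-1 0 0 0.14 0 0 0;-1 0 0 0.14 0 0 0;-1 0 0 0.14 0 0 0;-1 0 0 0.14 0 0 0;-1 0 0 0.14 0 0 0",
)

```text
clock: 9.08
eef_pos: [0.5919, 0.1678, 0.1903]
tool_rot: [0.223, 0.975, -0.001, -0.001]
ft_force: [0.4, 0.6, -4.5]
grip_width: 0.0558
grasp_force: 63.1
```

Run:
```python
from h import *
F=[]
for i in range(10):
    im=bot.camera("side"); F.append(bot.get_obs()["ft_force"])
print(np.mean(F,0),np.std(F,0)); o=bot.get_obs(); print(o['eef_pos'],o['tool_rot'])
```

```text
[ 0.15599655 -0.10034976 -4.23855785] [0.67048376 0.47684535 0.55576966]
[0.59272933 0.16802217 0.19187016] [2.22791734e-01 9.74866061e-01 1.94406557e-05 7.51903180e-05]
```

R weighs about 0.43 kg, so it's the green one. I'll carry it high over to the block.

Emit:
step_arm(
  targets="-1 0 0 0.05 0 0 0;-1 0 0 0.11 0 0 0;-1 0 0 0.17 0 0 0;-1 0 0 0.22 0 0 0;-1 0 -0.03 0.22 0 0 0;-1 -0.01 -0.08 0.22 0 0 0.06;-1 -0.02 -0.14 0.22 0 0 0.12;-1 -0.03 -0.2 0.22 0 0 0.18;-1 -0.03 -0.26 0.22 0 0 0.24;-1 -0.04 -0.32 0.22 0 0 0.3",
)

```text
clock: 10.42
eef_pos: [0.5725, 0.0063, 0.301]
tool_rot: [0.105, 0.994, -0.0, -0.0]
ft_force: [-0.5, 0.0, -4.7]
grip_width: 0.0552
grasp_force: 64.1
```

Emit:
step_arm(
  targets="-1 -0.01 -0.06 0 0 0 0.06;-1 -0.02 -0.12 0 0 0 0.12;-1 -0.03 -0.18 0 0 0 0.18;-1 -0.04 -0.24 0 0 0 0.24;-1 -0.05 -0.3 0 0 0 0.272;-1 -0.05 -0.36 0 0 0 0.272;-1 -0.06 -0.42 0 0 0 0.272;-1 -0.06 -0.47 0 0 0 0.272;-1 -0.06 -0.5 0 0 0 0.272;-1 -0.06 -0.516 0 0 0 0.272",
)

```text
clock: 11.25
eef_pos: [0.542, -0.2523, 0.3009]
tool_rot: [0.001, 1.0, 0.0, -0.001]
ft_force: [-0.1, 0.4, -4.5]
grip_width: 0.0554
grasp_force: 64.2
```

Emit:
step_arm(
  targets="-1 0 0 -0.04 0 0 0;-1 0 0 -0.08 0 0 0;-1 0 0 -0.12 0 0 0;-1 0 0 -0.15 0 0 0;-1 0 0 -0.17 0 0 0;-1 0 0 -0.17 0 0 0;-1 0 0 -0.17 0 0 0;-1 0 0 -0.17 0 0 0;-1 0 0 -0.17 0 0 0",
)

```text
clock: 12.0
eef_pos: [0.5436, -0.2501, 0.2184]
tool_rot: [-0.0, 1.0, -0.001, 0.001]
ft_force: [0.5, 0.5, -3.7]
grip_width: 0.0555
grasp_force: 64.0
```

Run:
```python
from h import *
snap("side",'s3.png',s=1.5); snap("top",'t3.png',s=1.5)
o=bot.get_obs();print({k:np.round(o[k],4).tolist() for k in('clock','eef_pos','tool_rot','ft_force','grip_width','joint_vel')})
a=np.linspace(0,2*np.pi,12,endpoint=False)
print((proj("side",np.c_[.543+.095*np.cos(a),-.25+.095*np.sin(a),0*a+.08])*1.5).round().tolist())
```

```text
{'clock': 12.1, 'eef_pos': [0.5434, -0.2502, 0.2181], 'tool_rot': [-0.0, 1.0, -0.0005, 0.0011], 'ft_force': [-0.2602, -0.3599, -4.0498], 'grip_width': 0.0555, 'joint_vel': [-0.0013, 0.0011, -0.0078, -0.0026, 0.0006, 0.0013]}
[[468.0, 396.0], [445.0, 373.0], [414.0, 362.0], [381.0, 365.0], [353.0, 381.0], [338.0, 408.0], [340.0, 440.0], [361.0, 467.0], [396.0, 481.0], [434.0, 477.0], [463.0, 457.0], [475.0, 426.0]]
```

View pics/s3.png

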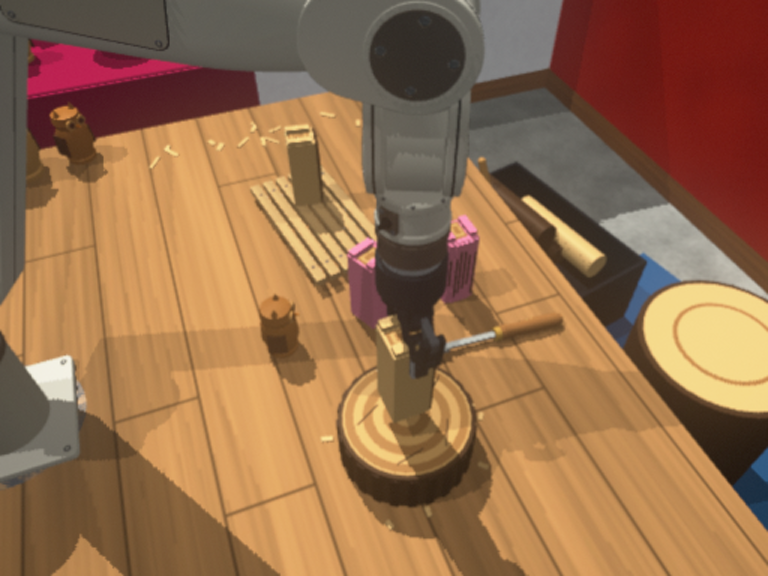

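View pics/t3.png

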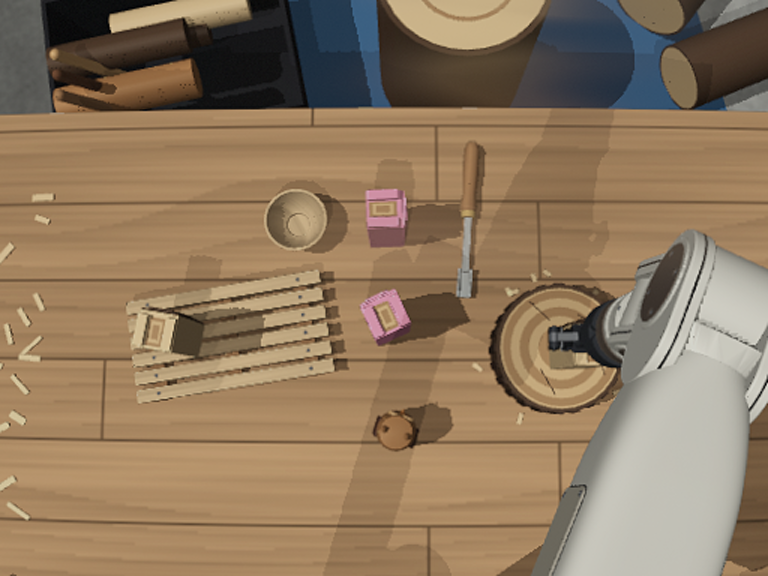

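Run:
```python
from h import *
snap("side",'s4.png',(230,190,310,290),6)
for z in(.127,.275):
  P=[[.5434+x,-.2502+y,z] for y in(-.028,.028) for x in(-.028,.03)]
  print(z,((proj("side",P)-[230,190]+.5)*6).round().tolist())
print(((proj("side",[[.543,-.2502-.04,.237],[.543,-.2502-.04,.207]])-[230,190])*6).round())
```

```text
0.127 [[202.0, 553.0], [367.0, 496.0], [140.0, 416.0], [300.0, 364.0]]
0.275 [[206.0, 275.0], [396.0, 215.0], [134.0, 131.0], [317.0, 77.0]]
[[306. 355.]
 [302. 413.]]
```

View pics/s4.png

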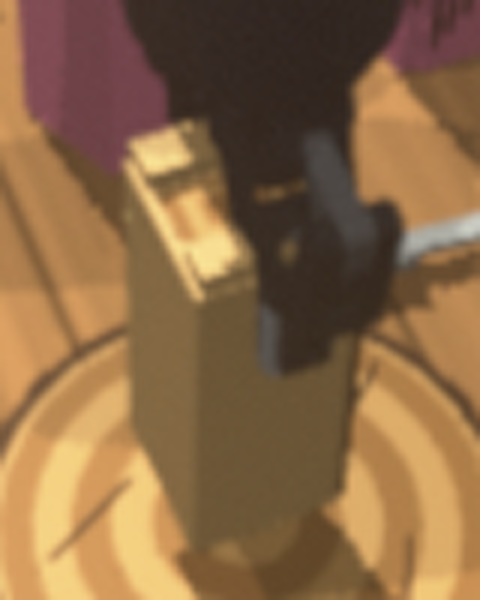

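The side crop fits the model: the green blank is upright with yaw ≈ 0. Its underside is about 45 mm above the middle of the block, and the dry blank stands upright on the rack.

Emit:
step_arm(
  targets="-1 0 0 0 0 0 0;-1 0 0 0 0 0 0;-1 0 0 0 0 0 0;-1 0 0 0 0 0 0;-1 0 0 0 0 0 0;-1 0 0 0 0 0 0",
)

```text
clock: 12.65
eef_pos: [0.5426, -0.25, 0.2168]
tool_rot: [0.0, 1.0, 0.0, -0.0]
ft_force: [-0.0, 0.1, -5.1]
grip_width: 0.0556
grasp_force: 64.0
```

```bash
python3 -c "
from workcell import bot
print(bot.job_done())"
```

```text
the job is handed in; nothing more can be done
None
```

I've handed the job in: the green blank (about 0.43 kg) is held upright about 45 mm above the middle of the block with its bark side to the carver, and the dry one (about 0.21 kg) stands upright back on the rack; no verdict came back.

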